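# Pass a ring gauge along a hand-bent rod to the stop

## Task

A freshly bent brass rod is mounted on two posts to have its bends checked. Take the green-banded steel ring gauge that hangs on it by the blue post, slide it along the rod round both bends without ever forcing it against the rod (stay under 20 N), press it lightly but definitely against the red stop post, and let go of it there. Leave the sanding block, the solder spool and the black tape roll alone.

Things in the scene. Friction and masses are not known exactly. Their poses are not given: they have to be found in the camera images.
- ring: steel ring gauge, green band on its rim: outer diameter 40 mm, hole 15 mm, 12 mm thick, 65 to 125 g. Origin: centre of the hole; x axis = axis of the hole, along the rod towards the red post. It hangs loose on the rod, so its centre starts 2.5 mm below the rod's centre line. Can be taken from above across its 40 mm diameter, a finger on either side of the rod. It turns and slides freely.
- stand: fixed blue round post, 24 mm in diameter, 126 mm high, on a foot disc 60 mm wide and 8 mm thick; the brass rod, 10 mm thick, starts in it and belongs to it. Origin: centre of the foot on the bench; x = direction in which the rod leaves the post, y = left of that, z up. The rod is level all along, its centre line 100 mm above the bench. Its course is told at rod_start and bend_1.
- rod_start (a point): on the rod's centre line in the middle of the blue post, axes as the stand's. From here the rod runs nominally: straight along x for 110 mm; bend to the left of 0.70 rad; straight for 70 mm; bend to the right of 0.84 rad; straight for 150 mm. Both bends have 30 mm centre-line radius. The red post stands 65 to 115 mm along the last straight.
- bend_1 (a point): where the first bend ends and the middle straight begins; axes as the stand's. Hand-bent: from here the middle straight is off its nominal direction by up to 0.10 rad either way, in the level plane; from the end of the second bend the last straight is off by up to 0.12 rad more, either way. No reading tells these errors; they are felt, or seen. Rod rigid: past its 2.5 mm of play, some 20 N per mm.
- stop_post: fixed red round post like the blue one (24 mm in diameter, 126 mm high, foot 60 mm wide); the last straight of the rod passes through it. Origin: centre of its foot on the bench, below the rod's centre line; z up, x and y axes point anywhere. Its near side is the stop: ring centre 18 mm from the post's axis when touching. Rigid; a push of about 7 N for half a second is a good press.
- sanding_block: brown cork sanding block lying on the bench, 62 x 98 x 29 mm; origin at the centre of its underside. Leave alone.
- solder_spool: grey spool of solder standing on the bench, 54 mm in diameter, 37 mm high; origin at the centre of its underside. Leave alone.
- tape_roll_black: black tape roll lying on the bench, 64 mm in diameter, 19 mm high; origin at the centre of its underside. Leave alone.
Mind the look-alikes: they are no part of the job. Of the things shaped like the ring, the steel one is meant.

How it is judged:
On the way, in this order (a step that is already met when the one before it is completed fails the run):
1. the ring is past the first bend, on the middle straight (x of ring in the frame of stand above 0.145 m), for 0.05 s.
2. the ring is pressed against the red stop post with more than 3 N for 0.3 s (contact force between ring and stop_post above 3 N), for 0.3 s.
At the end, for the whole second after the job is handed in: the ring rests free on the rod against the red stop post: its centre within 24 mm of the post's axis (18 mm when touching), at rest, not held (horizontal distance between ring and stop_post below 0.024 m and linear speed of ring below 0.02 m/s and contact force between ring and the fingers below 0.1 N).
It fails at once if the ring is forced: more than 20 N between the ring and the rod or its posts (contact force between ring and stand above 20 N).
It fails at once if the sanding block is moved more than 15 mm (distance of sanding_block from where it was at the start of the episode above 0.015 m).
It fails at once if the solder spool is moved more than 15 mm (distance of solder_spool from where it was at the start of the episode above 0.015 m).
It fails at once if the black tape roll is moved more than 15 mm (distance of tape_roll_black from where it was at the start of the episode above 0.015 m).
It also fails if it takes over 72 s, if anything falls off the work surface, if the arm or the gripper's body presses on something with over 40 N, if the wrist force passes 120 N, or if a joint passes its speed limit or range.

## Robot

A 6-joint arm with a two-finger parallel gripper is mounted at the origin on a cart in front of the work surface, level with it; the furniture and walls round the work are solid. World frame = base frame: x ahead of the robot, y to its left, z up, the work surface at z = 0. Lengths are in m, angles in rad, forces in N, time in s.
With the tool pointing down it reaches from about 0.4 to 0.925 m from the base axis. Payload 12.5 kg.
Tool frame: the origin (TCP) lies on the mounting face of the last link; the fingertips stand 190 mm ahead of it and the grasp point (between the pads) lies 171 mm ahead of it; z points along the fingers, y is the line along which they close (so a half turn about z gives the same grasp; the last joint's range is limited). The gripper opens to 95 mm and grips with 3 to 60 N. Pads are 20 mm wide; open, the fingers measure 119 mm over their backs; the gripper's body (75 mm by 180 mm) begins 59 mm behind the grasp point.
Start: joints at [-1.384, 0.491, 1.559, -0, 1.092, -0.106], TCP at [0.18, -0.598, 0.405] pointing down, gripper open.
Joint ranges: [-3.1, 3.1], [-0.84, 2.19], [0.05, 2.79], [-1.13, 4.28], [0.06, 2.93], [-2.69, 2.69]. Speed limits (rad/s): [2.22, 2.22, 2.79, 3.14, 3.14, 3.14].

## Interface

Orientations are given as a 3x3 rotation matrix whose columns are the frame's x, y, z axes.
In Python, from cell import state, capture, get_calibration, sign_off, spot_in, landmark_of gives the robot as it stands. The module is installed in compiled form; this text tells all that it offers.
- The arm moves only by the tool send_rows, never from a script. Its argument "moves" is a list of rows, each a list of 3 entries, a list of its own where there are three numbers: the shift along the tool's x, y, z in mm, then the turn about the tool's z in degrees, then the gripper command: -1 is shut, 1 is fully open, values between are in proportion. In form: [[[x, y, z], turn, fingers], ...]. A call has 1 to 12 rows; each row shifts and turns the commanded pose from where the row before left it, along the tool's axes as they then stand; what a row does not reach is not made up. A row lasts 1/8 s, in which the tool goes at most 62.5 mm and 10.7 degrees, less where a joint would pass 70% of its speed; a pose out of reach is approached as far as the arm can. A call is refused whole if a number of a shift passes 62.5 or a number of a turn 10.7, either way. A call with a gripper value outside its range is refused whole. The fingers move at their own pace and stop on an object; the grip force is fixed at half the most. Time passes only in rows, so rows that do not move let the fingers close. It gives the time, the measured TCP pose, the force, the opening and the grip force at its end, in the units of the state.
- state(): the state, without advancing time (a new reading comes with each control period).
- capture(name): name is "scene" or "top" or "wrist"; returns (picture, depth): 480x640x3 uint8, blue, green, red; 480x640 float32, m along the optical axis (not along the pixel's ray), 0 where there is no reading.
- get_calibration(name): a dict with "fx", "fy", "cx", "cy" (pixels), "k1" (the pictures are not rectified: a ray, as slopes to the right and down, at radius r is drawn at 1 + k1 r^2 times it, then the intrinsics apply), "world_from_camera" (4x4, takes a point from camera to world coordinates). Camera axes: x right, y up, looking along -z (the intrinsics and any distortion apply to the point x, -y, -z); pixel columns grow to the right and rows downward; lengths in m; the calibration is good to about 2 mm. A picture is of the moment at which its call begins: read the wrist's pose just before it. get_calibration takes no time and is no camera call; for the wrist camera it gives the pose at the moment of the call.
- sign_off(): hands the job in; it is judged then, once.
Trained networks look in the newest picture that a camera, given by its name, has taken for a name from the list of things; names that differ only in an ending like _2 or _b are one class to them, and where a whole thing is asked for, a point or a joint stands for the part that bears it (a point fixed in the world has none). Each returns a list of dicts, best first, with "score" (0 to 1); they miss things now and then, are a little off and sometimes report something else, mostly with a low value. They report only what shows in the picture. A call takes as long as a camera call. They do not tell look-alikes from the thing itself.
- spot_in(camera, thing): "uv" ([column, row] in pixels, amid what is visible of it).
- landmark_of(camera, thing): "uv" ([column, row] in pixels: a listed point, or the origin of a listed thing).
The state is a dict: "time_s": time; "joint_positions": joint angles; "dq": joint speeds; "joint_efforts": joint torques, N m; "tcp_pos": TCP position; "ee_rot": TCP orientation; "ft_force": force on the tool from outside, world axes, zero at the start; "torque": the same for the moment, N m; "grip_width": finger opening in m; "grip_force": force on a finger pad.
Only numpy, scipy, OpenCV 4.12 (cv2) and the standard library are available. Lean on these libraries where they do the work, as an engineer would, in place of code of your own. Each camera call takes 0.05 s, during which the arm holds its last target. There are 200 camera calls.

## Working session

There is one attempt and no reset: what is moved stays moved. The work goes in short steps, Python scripts to look and compute and a tool call to move; the robot and the scene stay as the last step left them, time stands still between calls to the robot, and variables do not carry over. Pictures are saved under pics/ and viewed, at most 10 in all, crops included, and the job is handed in when it is done.

Besides the shell and the picture viewer there is one more tool, called after "Emit:" as name(argument=value, ...) on one line, values as JSON. send_rows: Moves the arm, as the interface text tells. Its arguments: {"type":"object","properties":{"moves":{"type":"array"}},"required":["moves"]}

```bash
mkdir -p pics
cat > h.py <<'E'
import numpy as np, cv2
from cell import *
def px2ray(cal,uv):
    K=np.array([[cal['fx'],0,cal['cx']],[0,cal['fy'],cal['cy']],[0,0,1.]])
    p=cv2.undistortPoints(np.array([[uv]],float),K,np.array([cal['k1'],0,0,0.]))[0,0]
    T=np.array(cal['world_from_camera']); d=T[:3,:3]@np.array([p[0],-p[1],-1.]); return T[:3,3],d
def at_z(cal,uv,z):
    o,d=px2ray(cal,uv); return o+d*(z-o[2])/d[2]
def at_d(cal,uv,depth):
    o,d=px2ray(cal,uv); return o+d*depth
def proj(cal,P):
    T=np.array(cal['world_from_camera']); c=T[:3,:3].T@(np.array(P)-T[:3,3]); x,y=c[0]/-c[2],-c[1]/-c[2]
    s=1+cal['k1']*(x*x+y*y); return cal['fx']*x*s+cal['cx'],cal['fy']*y*s+cal['cy']
E
python3 - <<'E'
from h import *
np.set_printoptions(precision=4,suppress=True)
ims=[]
for c in ["scene","top"]:
    im,d=capture(c); cal=get_calibration(c); ims.append(im); cv2.imwrite(f'pics/{c}0.png',im); np.save(f'{c}0.npy',d)
    print(c,np.array(cal['world_from_camera'])[:3,3])
    for t,z in [('ring',.0975),('stand',0),('rod_start',.1),('bend_1',.1),('stop_post',0)]:
        for r in landmark_of(c,t)[:3]: print(t,r['score'],np.array(r['uv']),at_z(cal,r['uv'],z))
s=state();print(s['time_s'],s['tcp_pos'],s['ee_rot'],s['ft_force'],s['grip_width'])
E
```

```text
scene [0.1814 0.6859 0.5953]
ring 0.92 [330.7 261.6] [0.4689 0.0593 0.0975]
ring 0.92 [262.7 359.1] [0.4563 0.2691 0.0975]
ring 0.84 [367.8 349.1] [0.354  0.1991 0.0975]
stand 0.55 [312.8 330.9] [0.4743 0.1046 0.    ]
rod_start 0.89 [311.5 275.9] [0.4765 0.1044 0.1   ]
bend_1 0.68 [361.2 230.9] [ 0.4602 -0.0306  0.1   ]
stop_post 0.91 [396.6 232.3] [ 0.4567 -0.2005  0.    ]
top [0.3768 0.0221 1.1087]
ring 0.57 [219.3 262.6] [0.4881 0.1895 0.0975]
ring 0.44 [294.5 275.4] [0.4644 0.0604 0.0975]
ring 0.44 [260.8 326. ] [0.3793 0.1182 0.0975]
stand 0.57 [273.9 277.2] [0.47   0.1028 0.    ]
rod_start 0.76 [265.6 272.8] [0.4693 0.1097 0.1   ]
bend_1 0.56 [347.5 277.7] [ 0.4591 -0.0301  0.1   ]
stop_post 0.55 [437.8 276.6] [ 0.4669 -0.2052  0.    ]
0.6 [ 0.1804 -0.5984  0.4048] [[ 0.9574  0.2886  0.    ]
 [ 0.2886 -0.9574 -0.0001]
 [ 0.      0.0001 -1.    ]] [ 0.6029 -0.4427  0.3247] 0.09503662516387772
```

View pics/top0.png

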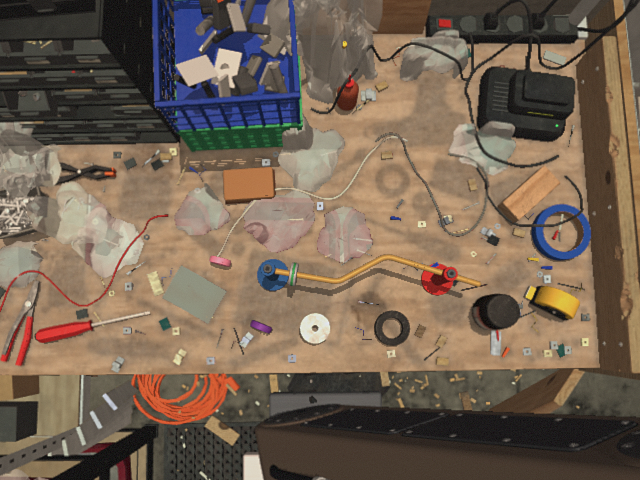

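View pics/scene0.png

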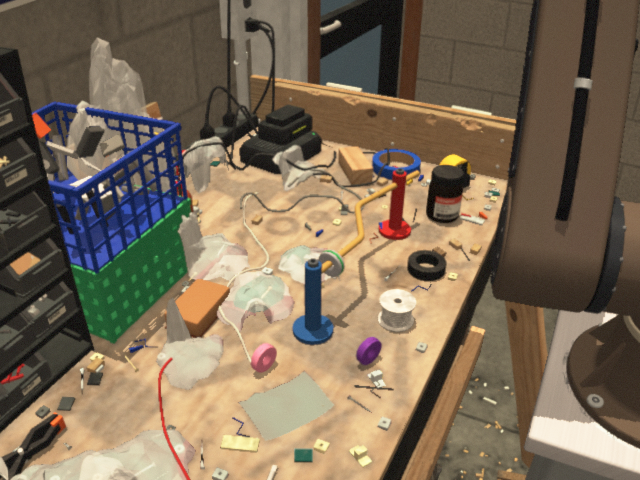

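Emit:
send_rows(moves=[[[35,-35,0],0,1],[[35,-35,0],0,1],[[35,-35,0],0,1],[[35,-35,0],0,1],[[35,-35,0],0,1],[[35,-35,0],0,1],[[35,-35,0],0,1],[[35,-35,0],0,1],[[35,-35,0],0,1],[[35,-35,0],0,1],[[35,-35,0],0,1],[[35,-35,0],0,1]])

```text
time_s: 2.1
tcp_pos: [0.4619, -0.0735, 0.405]
ee_rot: [[0.957, 0.289, 0.001], [0.289, -0.957, -0.0], [0.001, 0.001, -1.0]]
ft_force: [-0.2, -1.1, 0.2]
grip_width: 0.0951
grip_force: 0.0
```

Emit:
send_rows(moves=[[[0,0,0],-10.4,1],[[0,0,0],-10.4,1],[[0,0,0],-10.4,1],[[0,0,0],-10.4,1],[[0,0,0],-10.4,1],[[0,0,0],-10.4,1],[[0,0,0],-10.4,1],[[0,0,0],0,1]])

```text
time_s: 3.1
tcp_pos: [0.4613, -0.075, 0.4048]
ee_rot: [[0.009, 1.0, 0.0], [1.0, -0.009, -0.0], [-0.0, 0.0, -1.0]]
ft_force: [-0.3, -0.6, -0.1]
grip_width: 0.095
grip_force: 0.0
```

Run:
```python
from h import *
np.set_printoptions(precision=4,suppress=True)
s=state();print(s['time_s'],s['tcp_pos'],s['ee_rot'],s['ft_force'],s['joint_positions'])
cal=get_calibration('wrist');im,d=capture('wrist');cv2.imwrite('pics/w1.png',im);np.save('w1.npy',d)
print(cal)
for t,z in [('ring',.0975),('stand',0),('rod_start',.1),('bend_1',.1),('stop_post',0)]:
    for r in landmark_of('wrist',t)[:3]: print(t,r['score'],np.array(r['uv']),at_z(cal,r['uv'],z))
```

```text
3.1 [ 0.4613 -0.075   0.4048] [[ 0.0086  1.      0.0002]
 [ 1.     -0.0086 -0.0001]
 [-0.0001  0.0002 -1.    ]] [-0.3099 -0.5546 -0.1063] [-0.3027  0.2676  1.9303 -0.0001  0.9435 -0.2941]
{'fx': 379.8543764407916, 'fy': 379.8543764407916, 'cx': 317.4510671861876, 'cy': 239.55749404722005, 'k1': -0.05624193257484057, 'world_from_camera': array([[ 1.    ,  0.0083,  0.0021,  0.4623],
       [-0.0085,  0.9583,  0.2856,  0.0063],
       [ 0.0003, -0.2856,  0.9583,  0.3859],
       [ 0.    ,  0.    ,  0.    ,  1.    ]])}
ring 0.66 [325.   38.7] [0.4681 0.0657 0.0975]
stand 0.84 [328.8  13.3] [0.4737 0.1075 0.    ]
bend_1 0.71 [312.  169.4] [ 0.4581 -0.0243  0.1   ]
stop_post 0.56 [321.4 316.1] [ 0.4651 -0.199   0.    ]
```

View pics/w1.png

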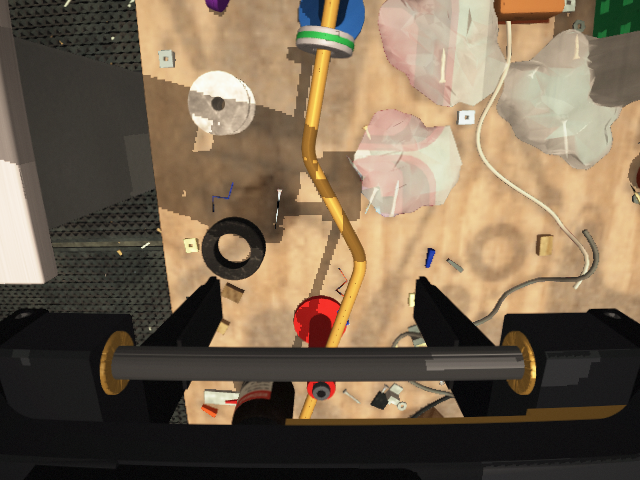

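```bash
cat > rod.py <<'E'
import numpy as np
def course(p,ds=.001):
    x,y,h,e1,e2=p; P=[];s=0
    segs=[(.110,0),(.030*abs(.70+e1),.70+e1),(.070,0),(.030*abs(.84-e2),-.84+e2),(.150,0)]
    out=[]
    for L,a in segs:
        n=int(round(L/ds)); d=L/n
        for i in range(n):
            out.append((x,y,h)); hm=h+a/n/2; x+=d*np.cos(hm); y+=d*np.sin(hm); h+=a/n
    return np.array(out)
E
python3 - <<'E'
from h import *; from rod import course
from scipy.optimize import least_squares
from scipy.spatial import cKDTree
im=cv2.imread('pics/w1.png'); d=np.load('w1.npy'); cal=get_calibration('wrist')
hsv=cv2.cvtColor(im,cv2.COLOR_BGR2HSV)
pts=[]; zs=[]
for r in range(55,292,3):
    row=hsv[r].astype(int); m=[c for c in range(270,380) if 14<=row[c,0]<=28 and row[c,1]>130 and d[r,c]>0 and abs(at_d(cal,(c,r),d[r,c])[2]-.1)<.03]
    if len(m)<6: continue
    m=np.array(m); m=m[abs(m-np.median(m))<14]
    # edges: first and last
    l,rr=m.min(),m.max(); pts.append(at_z(cal,((l+rr)/2,r),.1)[:2]); zs.append((r,l,rr,round(at_d(cal,((l+rr)/2,r),d[r,int((l+rr)/2)])[2],4)))
pts=np.array(pts); print(len(pts)); print(zs[::6])
def res(p):
    C=course(p)[:,:2]; t=cKDTree(C); dd,i=t.query(pts); H=course(p)[i,2]
    v=pts-C[i]; return np.r_[-np.sin(H)*v[:,0]+np.cos(H)*v[:,1], ((p[1]-.107)/3,)]
# stage with data
f=least_squares(res,[.472,.107,-np.pi/2-.05,0,0],loss='soft_l1',f_scale=.0015,x_scale=[.01,.01,.1,.1,.1],diff_step=1e-4)
print(f.x,np.std(res(f.x))*1e3,np.round(res(f.x)*1e3,1)); np.save('p.npy',f.x)
C=course(f.x); print(np.round(C[::15],4))
for q in C[::4]: 
    u,v=proj(cal,[q[0],q[1],.1]); cv2.circle(im,(int(round(u)),int(round(v))),1,(255,0,0),-1)
cv2.imwrite('pics/o1.png',im[0:440,180:480])
E
```

```text
79
[(55, np.int64(316), np.int64(330), np.float64(0.1061)), (73, np.int64(313), np.int64(326), np.float64(0.1065)), (91, np.int64(310), np.int64(323), np.float64(0.1061)), (109, np.int64(307), np.int64(320), np.float64(0.1062)), (127, np.int64(304), np.int64(317), np.float64(0.1061)), (145, np.int64(302), np.int64(314), np.float64(0.1068)), (163, np.int64(304), np.int64(318), np.float64(0.1058)), (181, np.int64(313), np.int64(327), np.float64(0.1065)), (199, np.int64(323), np.int64(337), np.float64(0.1064)), (217, np.int64(333), np.int64(346), np.float64(0.1066)), (235, np.int64(342), np.int64(356), np.float64(0.1058)), (253, np.int64(352), np.int64(364), np.float64(0.1062)), (271, np.int64(353), np.int64(365), np.float64(0.105)), (289, np.int64(346), np.int64(358), np.float64(0.1065))]
[ 0.47532029  0.10446476 -1.7492382  -0.03365581  0.06112967] 0.20278232371496255 [ 0.3 -0.   0.3 -0.  -0.  -0.  -0.  -0.1 -0.1 -0.1 -0.1 -0.1 -0.1 -0.1
 -0.1 -0.1 -0.1  0.2 -0.2  0.2 -0.2  0.2 -0.2  0.1 -0.2  0.1 -0.3  0.1
 -0.3  0.1 -0.1  0.  -0.1  0.1  0.   0.2  0.2 -0.   0.3 -0.1  0.1  0.4
 -0.   
[... 461 characters left out ...]
 4.5670e-01  1.1000e-03 -1.7492e+00]
 [ 4.5570e-01 -1.3700e-02 -1.4161e+00]
 [ 4.6120e-01 -2.7600e-02 -1.0829e+00]
 [ 4.6820e-01 -4.0800e-02 -1.0829e+00]
 [ 4.7520e-01 -5.4100e-02 -1.0829e+00]
 [ 4.8230e-01 -6.7300e-02 -1.0829e+00]
 [ 4.8930e-01 -8.0600e-02 -1.0829e+00]
 [ 4.9480e-01 -9.4600e-02 -1.4215e+00]
 [ 4.9330e-01 -1.0960e-01 -1.8618e+00]
 [ 4.8900e-01 -1.2400e-01 -1.8618e+00]
 [ 4.8470e-01 -1.3830e-01 -1.8618e+00]
 [ 4.8040e-01 -1.5270e-01 -1.8618e+00]
 [ 4.7610e-01 -1.6710e-01 -1.8618e+00]
 [ 4.7180e-01 -1.8140e-01 -1.8618e+00]
 [ 4.6750e-01 -1.9580e-01 -1.8618e+00]
 [ 4.6320e-01 -2.1020e-01 -1.8618e+00]
 [ 4.5890e-01 -2.2460e-01 -1.8618e+00]
 [ 4.5460e-01 -2.3890e-01 -1.8618e+00]]
```

View pics/o1.png

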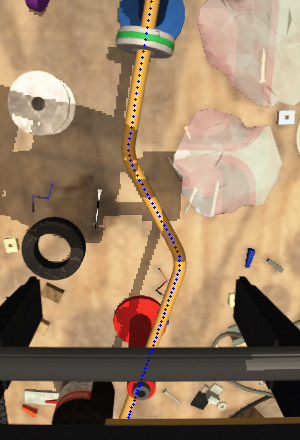

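Run:
```python
from h import *; from rod import course
p=np.load('p.npy'); cal=get_calibration('wrist'); d=np.load('w1.npy')
P=[]
for r in range(15,75):
    for c in range(280,375):
        if d[r,c]>0:
            q=at_d(cal,(c,r),d[r,c])
            if .1085<q[2]<.121: P.append(q)
P=np.array(P); h=p[2]; u=np.array([np.cos(h),np.sin(h)]); n=np.array([-u[1],u[0]])
s=(P[:,:2]-p[:2])@u; t=(P[:,:2]-p[:2])@n
k=(s>.018)&(s<.07)
print(len(P),np.percentile(s[k],[2,10,50,90,98]),np.percentile(t[k],[2,50,98]),P[k,2].max())
for nm in['wrist','top']:
  im,_=capture(nm); cal=get_calibration(nm)
  if nm=='wrist': 
    im0=im[0:90,250:400]; cv2.imwrite('pics/r.png',cv2.resize(im0,None,fx=5,fy=5))
st=proj(get_calibration('wrist'),[0,0,0])
# red post top candidates
q=at_z(get_calibration('wrist'),(321,389),.126); print('red top',q,(q[:2]-course(p)[-150,:2]))
```

```text
1068 [0.03663617 0.03780836 0.04290998 0.04770783 0.048086  ] [-0.01610909  0.00013206  0.01620035] 0.1204996522141667
red top [ 0.46353601 -0.1984773   0.126     ] [-0.03033766 -0.09079673]
```

View pics/r.png

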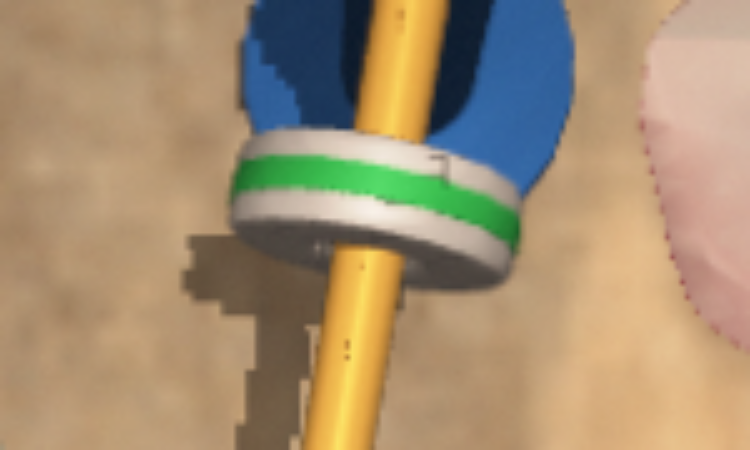

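Emit:
send_rows(moves=[[[34.3,1.3,0],0,1],[[34.3,1.3,0],0,1],[[34.3,1.3,0],0,1],[[34.3,1.3,0],0,1],[[0,0,25],9.7,1],[[0,0,25],0,1],[[0,0,20],0,1],[[0,0,0],0,1]])

```text
time_s: 4.5
tcp_pos: [0.4675, 0.0621, 0.3338]
ee_rot: [[0.176, 0.984, -0.003], [0.984, -0.176, -0.0], [-0.001, -0.003, -1.0]]
ft_force: [0.7, -0.2, 0.4]
grip_width: 0.0948
grip_force: 0.0
```

```bash
cat > go.py <<'E'
# tool-frame shift from commanded/measured pose to target x y z heading(rod, rad)
import sys; from h import *
s=state(); x,y,z,h=map(float,sys.argv[1:5]); R=np.array(s['ee_rot'])
d=R.T@(np.array([x,y,z])-s['tcp_pos']); yaw=np.arctan2(R[1,0],R[0,0]); a=(h+np.pi-yaw+np.pi)%(2*np.pi)-np.pi
print('t',s['time_s'],'shift mm',np.round(d*1e3,2),'turn',round(-np.degrees(a),2),'f',np.round(s['ft_force'],2),s['tcp_pos'])
E
python3 go.py .4677 .0623 .2685 -1.7492
```

```text
t 4.5 shift mm [ 0.26  0.35 65.29] turn 0.07 f [ 0.7  -0.16  0.37] [0.46748103 0.06210972 0.33379512]
```

Emit:
send_rows(moves=[[[0.1,0.2,22],0,1],[[0,0,22],0,0.5],[[0,0,22.3],0,0.1],[[0,0,0],0,0],[[0,0,0],0,0]])

```text
time_s: 5.12
tcp_pos: [0.4681, 0.0621, 0.2695]
ee_rot: [[0.176, 0.984, 0.001], [0.984, -0.176, -0.0], [0.0, 0.001, -1.0]]
ft_force: [-0.8, 0.2, 0.3]
grip_width: 0.0606
grip_force: 0.0
```

```bash
python3 go.py .4677 .0623 .2685 -1.7492
python3 - <<'E'
from h import *
im,d=capture('wrist'); cv2.imwrite('pics/w2.png',im)
E
```

```text
t 5.125 shift mm [ 0.09 -0.4   0.96] turn 0.09 f [-0.81  0.16  0.3 ] [0.46807937 0.06214502 0.26946061]
```

View pics/w2.png

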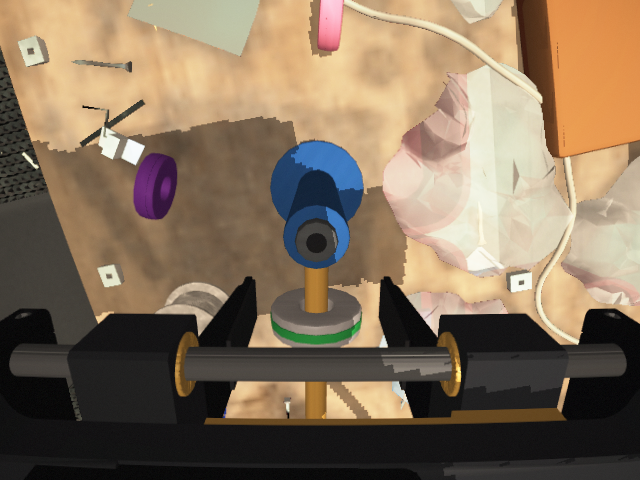

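Emit:
send_rows(moves=[[[0,0,0],0,-0.1],[[0,0,0],0,-0.15],[[0,0,0],0,-0.25],[[0,0,0],0,-0.25],[[0,0,0],0,-0.25]])

```text
time_s: 5.8
tcp_pos: [0.4678, 0.0622, 0.2686]
ee_rot: [[0.176, 0.984, 0.001], [0.984, -0.176, -0.0], [0.0, 0.001, -1.0]]
ft_force: [-0.4, -0.5, 6.9]
grip_width: 0.0394
grip_force: 30.0
```

Emit:
send_rows(moves=[[[0,0,-1.4],0,-0.25],[[0,0,-1.4],0,-0.25],[[0,0,0],0,-0.25],[[0,0,0],0,-0.25],[[0,0,0],0,-0.25]])

```text
time_s: 6.42
tcp_pos: [0.4677, 0.0622, 0.2712]
ee_rot: [[0.176, 0.984, -0.0], [0.984, -0.176, -0.0], [-0.0, -0.0, -1.0]]
ft_force: [-0.4, 0.6, -0.6]
grip_width: 0.0394
grip_force: 30.0
```

Emit:
send_rows(moves=[[[0,0.9,0],0,-0.25],[[0,0.9,0],0,-0.25],[[0,0,0],0,-0.25],[[0,0,0],0,-0.25]])

```text
time_s: 6.92
tcp_pos: [0.4695, 0.0619, 0.2712]
ee_rot: [[0.176, 0.984, -0.0], [0.984, -0.176, -0.0], [-0.0, -0.0, -1.0]]
ft_force: [-0.1, 0.3, -0.3]
grip_width: 0.0394
grip_force: 30.0
```

Emit:
send_rows(moves=[[[0,-1.2,0],0,-0.25],[[0,-1.2,0],0,-0.25],[[0,-1.2,0],0,-0.25],[[0,0,0],0,-0.25],[[0,0,0],0,-0.25]])

```text
time_s: 7.55
tcp_pos: [0.466, 0.0625, 0.2712]
ee_rot: [[0.176, 0.984, 0.0], [0.984, -0.176, -0.0], [-0.0, 0.0, -1.0]]
ft_force: [-0.1, 0.2, -1.1]
grip_width: 0.0395
grip_force: 30.0
```

Emit:
send_rows(moves=[[[0,1.8,0],0,-0.25],[[-8,0,0],0,-0.25],[[-8,0,0],0,-0.25],[[-8,0,0],0,-0.25],[[-8,0,0],0,-0.25],[[-8,0,0],0,-0.25],[[-8,0,0],0,-0.25],[[-8,0,0],0,-0.25],[[-4,0,0],0,-0.25],[[0,0,0],0,-0.25],[[0,0,0],0,-0.25]])

```text
time_s: 8.93
tcp_pos: [0.4572, 0.0032, 0.2712]
ee_rot: [[0.176, 0.984, 0.0], [0.984, -0.176, -0.0], [-0.0, 0.0, -1.0]]
ft_force: [-0.3, 1.0, -0.1]
grip_width: 0.0395
grip_force: 30.0
```

```bash
cat > dev.py <<'E'
from h import *; from rod import course
s=state(); C=course(np.load('p.npy'),.0005); q=np.array(s['tcp_pos'][:2]); R=np.array(s['ee_rot'])
i=np.argmin(np.hypot(*(C[:,:2]-q).T)); h=C[i,2]; v=q-C[i,:2]
print('s',i*.0005,'left mm',round((-np.sin(h)*v[0]+np.cos(h)*v[1])*1e3,2),'need turn',round(-np.degrees(h+np.pi-np.arctan2(R[1,0],R[0,0])),2),'f',np.round(s['ft_force'],2),'fwd',round(float(np.dot(s['ft_force'][:2],[np.cos(h),np.sin(h)])),2),'tau',np.round(s['torque'],2),s['tcp_pos'],s['time_s'])
E
python3 dev.py
```

```text
s 0.10300000000000001 left mm 0.16 need turn 0.1 f [-0.31  1.03 -0.14] fwd -0.96 tau [ 0.02 -0.1   0.  ] [0.45721762 0.00320201 0.27120886] 8.925
```

Emit:
send_rows(moves=[[[-7,0,0],0,-0.25],[[-4.97,0.4,0],-9.5,-0.25],[[-4.97,0.4,0],-9.5,-0.25],[[0,0,0],0,-0.25],[[0,0,0],0,-0.25]])

```text
time_s: 9.55
tcp_pos: [0.4558, -0.0137, 0.2712]
ee_rot: [[-0.151, 0.989, -0.0], [0.989, 0.151, -0.0], [-0.0, -0.0, -1.0]]
ft_force: [-0.2, 0.2, -0.7]
grip_width: 0.0396
grip_force: 30.0
```

```bash
python3 dev.py
```

```text
s 0.12 left mm 0.12 need turn -0.2 f [-0.23  0.15 -0.67] fwd -0.18 tau [-0.03 -0.12 -0.01] [ 0.45579931 -0.01374225  0.27121243] 9.55
```

Emit:
send_rows(moves=[[[-4.97,0.4,0],-9.6,-0.25],[[-4.97,0.4,0],-9.6,-0.25],[[-7,0,0],0,-0.25],[[-7,0,0],0,-0.25],[[0,0,0],0,-0.25],[[0,0,0],0,-0.25]])

```text
time_s: 10.3
tcp_pos: [0.4654, -0.0355, 0.2712]
ee_rot: [[-0.469, 0.883, -0.0], [0.883, 0.469, -0.0], [0.0, -0.0, -1.0]]
ft_force: [-0.9, 0.5, -1.2]
grip_width: 0.0396
grip_force: 30.0
```

```bash
python3 dev.py
```

```text
s 0.14400000000000002 left mm 0.07 need turn 0.04 f [-0.87  0.52 -1.18] fwd -0.87 tau [ 0.03 -0.13  0.02] [ 0.46543403 -0.0354834   0.27117198] 10.3
```

Emit:
send_rows(moves=[[[-8,0,0],0,-0.25],[[-8,0,0],0,-0.25],[[-8,0,0],0,-0.25],[[-8,0,0],0,-0.25],[[-8,0,0],0,-0.25],[[-8,0,0],0,-0.25],[[-4,0,0],0,-0.25],[[0,0,0],0,-0.25],[[0,0,0],0,-0.25]])

```text
time_s: 11.42
tcp_pos: [0.4899, -0.0813, 0.2712]
ee_rot: [[-0.471, 0.882, -0.0], [0.882, 0.471, -0.0], [0.0, -0.0, -1.0]]
ft_force: [1.1, 0.2, -1.3]
grip_width: 0.0394
grip_force: 30.0
```

```bash
python3 dev.py
```

```text
s 0.196 left mm 0.24 need turn 0.13 f [ 1.12  0.2  -1.34] fwd 0.35 tau [ 0.   -0.12 -0.02] [ 0.48991791 -0.08125545  0.27119976] 11.425
```

Emit:
send_rows(moves=[[[-4,-0.2,0],0,-0.25],[[-4.66,-0.36,0],8.9,-0.25],[[-4.66,-0.36,0],8.9,-0.25],[[0,0,0],0,-0.25],[[0,0,0],0,-0.25]])

```text
time_s: 12.05
tcp_pos: [0.4947, -0.0937, 0.2712]
ee_rot: [[-0.182, 0.983, -0.0], [0.983, 0.182, -0.0], [-0.0, -0.0, -1.0]]
ft_force: [0.6, 0.7, -1.3]
grip_width: 0.0391
grip_force: 30.0
```

```bash
python3 dev.py
```

```text
s 0.2095 left mm 0.09 need turn 0.55 f [ 0.58  0.69 -1.26] fwd -0.58 tau [ 0.06 -0.15 -0.03] [ 0.49474956 -0.09373997  0.2712006 ] 12.05
```

Emit:
send_rows(moves=[[[-4.66,-0.36,0],9,-0.25],[[-4.66,-0.36,0],9,-0.25],[[-4.66,-0.36,0],9,-0.25],[[-7,0,0],0,-0.25],[[-7,0,0],0,-0.25],[[0,0,0],0,-0.25],[[0,0,0],0,-0.25]])

```text
time_s: 12.92
tcp_pos: [0.49, -0.1211, 0.2712]
ee_rot: [[0.287, 0.958, 0.0], [0.958, -0.287, -0.0], [-0.0, 0.0, -1.0]]
ft_force: [-0.4, 0.8, -0.4]
grip_width: 0.0395
grip_force: 30.0
```

```bash
python3 dev.py
```

```text
s 0.23750000000000002 left mm 0.14 need turn 0.01 f [-0.44  0.76 -0.43] fwd -0.6 tau [-0.04 -0.09  0.03] [ 0.48999444 -0.1211234   0.27123009] 12.925
```

Emit:
send_rows(moves=[[[-8,-0.1,0],0,-0.25],[[-8,0,0],0,-0.25],[[-8,0,0],0,-0.25],[[-6,0,0],0,-0.25],[[0,0,0],0,-0.25],[[0,0,0],0,-0.25]])

```text
time_s: 13.68
tcp_pos: [0.4813, -0.1498, 0.2712]
ee_rot: [[0.288, 0.958, -0.0], [0.958, -0.288, -0.0], [-0.0, -0.0, -1.0]]
ft_force: [-1.4, -0.6, -1.5]
grip_width: 0.0394
grip_force: 30.0
```

```bash
python3 - <<'E'
from h import *
im,d=capture('wrist'); cal=get_calibration('wrist'); cv2.imwrite('pics/w3.png',im)
E
python3 dev.py
```

```text
s 0.2675 left mm -0.01 need turn -0.05 f [-0.03 -0.29 -0.13] fwd 0.28 tau [ 0.02 -0.07 -0.03] [ 0.48128036 -0.149699    0.27123215] 13.725
```

View pics/w3.png

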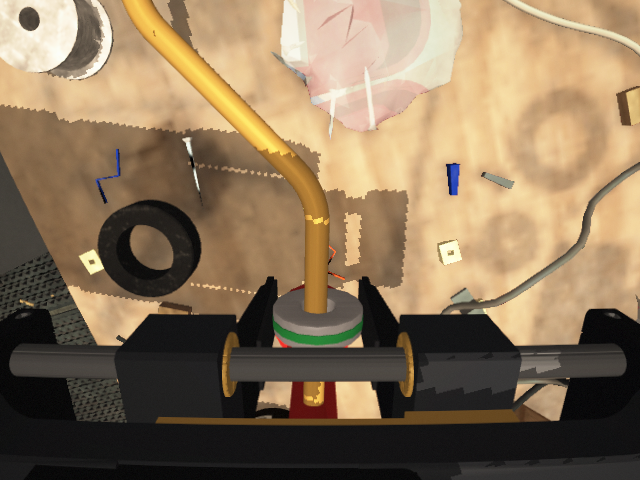

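Emit:
send_rows(moves=[[[-6,0,0],0,-0.25],[[-6,0,0],0,-0.25],[[-6,0,0],0,-0.25],[[-4,0,0],0,-0.25],[[0,0,0],0,-0.25],[[0,0,0],0,-0.25]])

```text
time_s: 14.48
tcp_pos: [0.4749, -0.1709, 0.2712]
ee_rot: [[0.288, 0.958, 0.0], [0.958, -0.288, -0.0], [-0.0, 0.0, -1.0]]
ft_force: [0.3, 0.5, -1.1]
grip_width: 0.0395
grip_force: 30.0
```

```bash
python3 dev.py
python3 - <<'E'
from h import *
from scipy.optimize import least_squares
for c in ['scene','top']:
    if c=='scene': im,d=capture('scene')
    else: im,d=cv2.imread('pics/top0.png'),np.load('top0.npy')
    cal=get_calibration(c); hsv=cv2.cvtColor(im,cv2.COLOR_BGR2HSV)
    m=((hsv[...,0]<8)|(hsv[...,0]>172))&(hsv[...,1]>140)&(d>0)
    P=np.array([at_d(cal,(x,y),d[y,x]) for y,x in zip(*np.nonzero(m))])
    P=P[(abs(P[:,0]-.465)<.05)&(abs(P[:,1]+.2)<.05)]
    Q=P[(P[:,2]>.02)&(P[:,2]<.122)]; T=P[P[:,2]>.122]
    f=least_squares(lambda p:np.hypot(Q[:,0]-p[0],Q[:,1]-p[1])-.012,[.46,-.205],loss='soft_l1',f_scale=.001)
    print(c,len(Q),f.x,'top',len(T),(T.min(0)+T.max(0))/2 if len(T) else '')
    g=(hsv[...,0]>50)&(hsv[...,0]<75)&(hsv[...,1]>100)&(d>0)
    G=np.array([at_d(cal,(x,y),d[y,x]) for y,x in zip(*np.nonzero(g))]); G=G[(abs(G[:,0]-.475)<.05)&(abs(G[:,1]+.17)<.05)] 
    if len(G): print('green',len(G),np.median(G,0))
    cv2.imwrite('pics/s4_%s.png'%c,im)
E
```

```text
s 0.2895 left mm -0.02 need turn -0.06 f [ 0.27  0.53 -1.05] fwd -0.59 tau [-0.04 -0.08  0.01] [ 0.47493166 -0.17085593  0.2712341 ] 14.475
scene 320 [ 0.4631886 -0.2025779] top 12 [ 0.43803006 -0.16616161  0.1942614 ]
green 12 [ 0.45445237 -0.15352636  0.22552998]
top 214 [ 0.46237641 -0.20260375] top 9 [ 0.45898939 -0.20085156  0.12518588]
```

Emit:
send_rows(moves=[[[-3,-0.1,0],0,-0.25],[[-3,-0.1,0],0,-0.25],[[-2.5,-0.1,0],0,-0.25],[[-1.5,-0.1,0],0,-0.25],[[0,0,0],0,-0.25],[[0,0,0],0,-0.25]])

```text
time_s: 15.28
tcp_pos: [0.4717, -0.1803, 0.2712]
ee_rot: [[0.288, 0.958, 0.0], [0.958, -0.288, -0.0], [-0.0, 0.0, -1.0]]
ft_force: [-0.5, -0.5, -1.3]
grip_width: 0.0395
grip_force: 30.0
```

Emit:
send_rows(moves=[[[-0.5,0,0],0,-0.25],[[0,0,0],0,-0.25]])

```text
time_s: 15.52
tcp_pos: [0.4715, -0.1808, 0.2712]
ee_rot: [[0.288, 0.958, 0.0], [0.958, -0.288, -0.0], [-0.0, 0.0, -1.0]]
ft_force: [0.2, 0.3, -0.1]
grip_width: 0.0397
grip_force: 30.0
```

Emit:
send_rows(moves=[[[-0.5,0,0],0,-0.25],[[0,0,0],0,-0.25]])

```text
time_s: 15.78
tcp_pos: [0.4714, -0.1813, 0.2712]
ee_rot: [[0.288, 0.958, 0.0], [0.958, -0.288, -0.0], [-0.0, 0.0, -1.0]]
ft_force: [-0.0, 0.1, -0.1]
grip_width: 0.0396
grip_force: 30.0
```

Emit:
send_rows(moves=[[[-0.4,0,0],0,-0.25],[[0,0,0],0,-0.25]])

```text
time_s: 16.02
tcp_pos: [0.4713, -0.1817, 0.2712]
ee_rot: [[0.288, 0.958, 0.0], [0.958, -0.288, -0.0], [-0.0, 0.0, -1.0]]
ft_force: [-0.1, 0.0, -0.6]
grip_width: 0.0395
grip_force: 30.0
```

Emit:
send_rows(moves=[[[-0.4,0,0],0,-0.25],[[0,0,0],0,-0.25]])

```text
time_s: 16.27
tcp_pos: [0.4711, -0.1821, 0.2712]
ee_rot: [[0.288, 0.958, 0.0], [0.958, -0.288, -0.0], [-0.0, 0.0, -1.0]]
ft_force: [-0.1, -0.2, -0.7]
grip_width: 0.0393
grip_force: 30.0
```

Emit:
send_rows(moves=[[[-0.4,0,0],0,-0.25],[[0,0,0],0,-0.25]])

```text
time_s: 16.52
tcp_pos: [0.471, -0.1825, 0.2712]
ee_rot: [[0.288, 0.958, 0.0], [0.958, -0.288, -0.0], [-0.0, 0.0, -1.0]]
ft_force: [-0.1, 0.2, -1.9]
grip_width: 0.0394
grip_force: 30.0
```

Emit:
send_rows(moves=[[[-0.4,0,0],0,-0.25],[[0,0,0],0,-0.25]])

```text
time_s: 16.77
tcp_pos: [0.4709, -0.1829, 0.2712]
ee_rot: [[0.288, 0.958, -0.0], [0.958, -0.288, -0.0], [-0.0, 0.0, -1.0]]
ft_force: [0.2, 0.5, -0.1]
grip_width: 0.0395
grip_force: 30.0
```

Emit:
send_rows(moves=[[[-0.4,0,0],0,-0.25],[[0,0,0],0,-0.25]])

```text
time_s: 17.02
tcp_pos: [0.4708, -0.1832, 0.2712]
ee_rot: [[0.288, 0.958, 0.0], [0.958, -0.288, -0.0], [-0.0, 0.0, -1.0]]
ft_force: [0.7, 0.4, -1.3]
grip_width: 0.0393
grip_force: 30.0
```

Emit:
send_rows(moves=[[[-0.4,0,0],0,-0.25],[[0,0,0],0,-0.25]])

```text
time_s: 17.27
tcp_pos: [0.4707, -0.1836, 0.2712]
ee_rot: [[0.288, 0.958, 0.0], [0.958, -0.288, -0.0], [-0.0, 0.0, -1.0]]
ft_force: [-0.4, 0.2, 0.2]
grip_width: 0.0393
grip_force: 30.0
```

Emit:
send_rows(moves=[[[-0.4,0,0],0,-0.25],[[0,0,0],0,-0.25]])

```text
time_s: 17.52
tcp_pos: [0.4706, -0.184, 0.2712]
ee_rot: [[0.288, 0.958, 0.0], [0.958, -0.288, -0.0], [-0.0, 0.0, -1.0]]
ft_force: [-0.5, -0.2, -0.4]
grip_width: 0.0396
grip_force: 30.0
```

Emit:
send_rows(moves=[[[-0.4,0,0],0,-0.25],[[0,0,0],0,-0.25]])

```text
time_s: 17.77
tcp_pos: [0.4705, -0.1844, 0.2712]
ee_rot: [[0.288, 0.958, -0.0], [0.958, -0.288, -0.0], [-0.0, -0.0, -1.0]]
ft_force: [0.1, -0.3, -1.2]
grip_width: 0.0395
grip_force: 30.0
```

Emit:
send_rows(moves=[[[-0.4,0,0],0,-0.25],[[0,0,0],0,-0.25]])

```text
time_s: 18.02
tcp_pos: [0.4703, -0.1848, 0.2712]
ee_rot: [[0.288, 0.958, 0.0], [0.958, -0.288, -0.0], [-0.0, 0.0, -1.0]]
ft_force: [-0.5, 0.4, -0.4]
grip_width: 0.0395
grip_force: 30.0
```

Emit:
send_rows(moves=[[[-0.4,0,0],0,-0.25],[[0,0,0],0,-0.25]])

```text
time_s: 18.27
tcp_pos: [0.4702, -0.1851, 0.2712]
ee_rot: [[0.288, 0.958, 0.0], [0.958, -0.288, -0.0], [-0.0, 0.0, -1.0]]
ft_force: [0.2, 0.4, -0.6]
grip_width: 0.0395
grip_force: 30.0
```

Emit:
send_rows(moves=[[[-0.4,0,0],0,-0.25],[[0,0,0],0,-0.25]])

```text
time_s: 18.52
tcp_pos: [0.4701, -0.1856, 0.2712]
ee_rot: [[0.288, 0.958, 0.0], [0.958, -0.288, -0.0], [-0.0, 0.0, -1.0]]
ft_force: [-0.1, -0.3, -0.8]
grip_width: 0.0395
grip_force: 30.0
```

Emit:
send_rows(moves=[[[-0.3,0,0],0,-0.25],[[0,0,0],0,-0.25]])

```text
time_s: 18.77
tcp_pos: [0.47, -0.1858, 0.2712]
ee_rot: [[0.288, 0.958, 0.0], [0.958, -0.288, -0.0], [-0.0, 0.0, -1.0]]
ft_force: [-0.5, 0.7, -0.7]
grip_width: 0.0393
grip_force: 30.0
```

Emit:
send_rows(moves=[[[-0.4,0,0],0,-0.25],[[0,0,0],0,-0.25]])

```text
time_s: 19.02
tcp_pos: [0.4699, -0.1862, 0.2712]
ee_rot: [[0.288, 0.958, -0.0], [0.958, -0.288, -0.0], [-0.0, -0.0, -1.0]]
ft_force: [-0.0, 0.4, -0.8]
grip_width: 0.0387
grip_force: 30.0
```

Emit:
send_rows(moves=[[[-0.3,0,0],0,-0.25],[[0,0,0],0,-0.25]])

```text
time_s: 19.27
tcp_pos: [0.4699, -0.1864, 0.2712]
ee_rot: [[0.288, 0.958, 0.0], [0.958, -0.288, 0.0], [0.0, 0.0, -1.0]]
ft_force: [1.1, 1.1, -0.8]
grip_width: 0.0392
grip_force: 30.0
```

Emit:
send_rows(moves=[[[-0.2,0,0],0,-0.25],[[0,0,0],0,-0.25]])

```text
time_s: 19.52
tcp_pos: [0.4698, -0.1865, 0.2712]
ee_rot: [[0.288, 0.958, 0.0], [0.958, -0.288, 0.0], [0.0, -0.0, -1.0]]
ft_force: [1.8, 4.1, -0.1]
grip_width: 0.0389
grip_force: 30.0
```

Emit:
send_rows(moves=[[[-0.2,0,0],0,-0.25],[[0,0,0],0,-0.25]])

```text
time_s: 19.77
tcp_pos: [0.4698, -0.1866, 0.2712]
ee_rot: [[0.288, 0.958, 0.0], [0.958, -0.288, 0.0], [0.0, 0.0, -1.0]]
ft_force: [2.7, 6.1, -0.9]
grip_width: 0.0391
grip_force: 30.0
```

Emit:
send_rows(moves=[[[-0.1,0,0],0,-0.25],[[0,0,0],0,-0.25],[[0,0,0],0,-0.25],[[0,0,0],0,-0.25],[[0,0,0],0,-0.25],[[0,0,0],0,-0.25],[[0,0,0],0,-0.25],[[0,0,0],0,-0.25]])

```text
time_s: 20.78
tcp_pos: [0.4698, -0.1866, 0.2712]
ee_rot: [[0.288, 0.958, 0.0], [0.958, -0.288, 0.0], [0.0, -0.0, -1.0]]
ft_force: [3.0, 5.7, 0.0]
grip_width: 0.0396
grip_force: 30.0
```

Emit:
send_rows(moves=[[[0,0,1],0,-0.25],[[0,0,1],0,-0.25],[[0,0,0],0,-0.25],[[0,0,0],0,-0.1],[[0,0,0],0,0.1],[[0,0,0],0,0.3],[[0,0,0],0,0.5],[[0,0,0],0,0.5],[[0,0,0],0,0.5]])

```text
time_s: 21.9
tcp_pos: [0.4697, -0.187, 0.2692]
ee_rot: [[0.288, 0.958, 0.0], [0.958, -0.288, -0.0], [-0.0, 0.0, -1.0]]
ft_force: [0.5, -0.1, -0.5]
grip_width: 0.0713
grip_force: 0.0
```

Emit:
send_rows(moves=[[[0,0,-5],0,0.5],[[0,0,-20],0,0.5],[[0,0,-30],0,0.5],[[0,0,-30],0,0.5],[[0,0,-30],0,0.5],[[0,0,0],0,0.5],[[0,0,0],0,0.5]])

```text
time_s: 22.78
tcp_pos: [0.4695, -0.1868, 0.3838]
ee_rot: [[0.288, 0.958, -0.0], [0.958, -0.288, 0.0], [0.0, -0.0, -1.0]]
ft_force: [0.1, -0.1, -0.2]
grip_width: 0.0717
grip_force: 0.0
```

Run:
```python
from h import *
im,d=capture('scene'); w,_=capture('wrist')
a=cv2.resize(im[140:290,300:500],(533,400)); b=cv2.resize(w,(533,400))[:,133:400]
cv2.imwrite('pics/f.png',np.hstack([a,b])); s=state(); print(s['time_s'],s['tcp_pos'],s['grip_width'],s['ft_force'])
```

```text
22.875 [ 0.46957034 -0.18689636  0.38333269] 0.07151102584966422 [ 0.03329159 -0.2851916   0.05810734]
```

View pics/f.png

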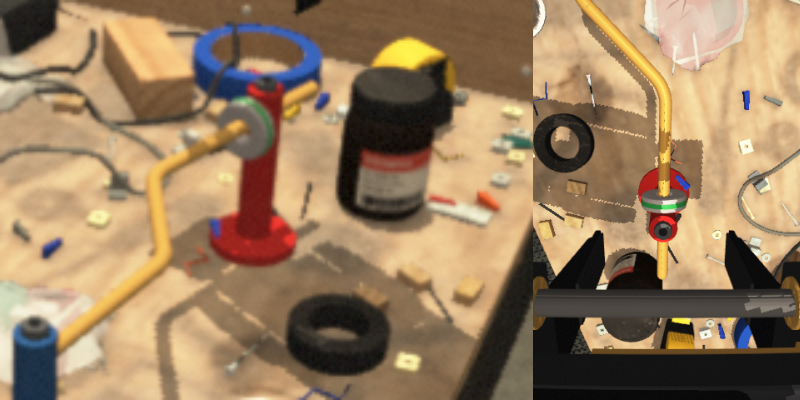

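The ring hangs free against the red post (left crop around (250,128), right crop around (663,203)), and the fingers are clear of it.

```bash
python3 -c "from cell import sign_off; print(sign_off())"
```

```text
the job is handed in; nothing more can be done
None
```

The steel ring was slid round both bends, pressed on the red stop post at about 6.5 N for roughly 1 s, and released; it hung free against the post when I handed the job in at about 23 s, the highest force I read was about 7 N, and I touched nothing else (no verdict was returned).

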